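Assemble the sieve stack on the shaker

TASK

Put together the small brass sieve stack on the sieve shaker for a grain-size run: the pan goes into the shaker's collar first, then the fine sieve, then the coarse sieve, and the lid on top, each part upright and fully seated in the one below. Leave the sample cup and the white bottle that stand among the parts where they are.

Things in the scene. Friction and masses are not known exactly. Their poses are not given: they have to be found in the camera images.
- pan_mid (a point): Centre of the receiving pan, 17.5 mm over its underside: the lowest ring, 35 mm high in all, closed brass floor. Round brass ring, 60 mm outside, 55 mm inside at its open rim, on a tapered foot 9 mm high (50 mm across, 44 at the bottom) that drops into the rim of the part below until the wall rests on it. z up along its axis, yaw means nothing. Loose; grasp across the 60 mm wall.
- fine_sieve_mid (a point): Centre of the fine sieve, 22.5 mm over its underside: 45 mm high in all, floor of close steel mesh (2.2 mm pitch). Round brass ring, 60 mm outside, 55 mm inside at its open rim, on a tapered foot 9 mm high (50 mm across, 44 at the bottom) that drops into the rim of the part below until the wall rests on it. z up along its axis, yaw means nothing. Loose; grasp across the 60 mm wall.
- coarse_sieve_mid (a point): Centre of the coarse sieve, 32.5 mm over its underside: the tallest ring, 65 mm high in all, floor an open steel grid (11 mm pitch). Round brass ring, 60 mm outside, 55 mm inside at its open rim, on a tapered foot 9 mm high (50 mm across, 44 at the bottom) that drops into the rim of the part below until the wall rests on it. z up along its axis, yaw means nothing. Loose; grasp across the 60 mm wall.
- lid_knob (a point): Centre of the lid's black knob, an upright cylinder 18 mm across and 24 mm high on a brass disc 60 mm across and 5 mm thick; below the disc a 9 mm foot like that of the rings. This point is 12 mm above the disc's top, 26 mm over the lid's underside. z up along its axis, yaw means nothing. Loose; grasp the knob.
- shaker_seat (a point): Centre of the mouth of the dark steel collar on the sieve shaker, a fixed white box 120 x 120 mm, 40 mm high, with a dial on its front. The collar is 12 mm high, 62 mm across at the top (68 at its foot), 55 inside, like a ring's rim. This point is level with its rim, 52 mm over the table; the pan's 60 mm wall comes to rest there. z is up.
- cup_mid (a point): Centre (34 mm over its underside) of a bystander: a closed white sample cup with blue screw cap, 57 mm across, 68 mm high, loose. z is up.
- pot_mid (a point): Centre (51 mm over its underside) of a bystander: a small white bottle with a blue cap, 42 mm across, 102 mm high, loose. z is up.
There are look-alikes about, which are no part of the job. Leave any turquoise look-alike of the part that bears fine_sieve_mid alone.

How it is judged (in metres and radians):
At the end, for the whole second after the job is handed in: The pan sits in the shaker's collar, the fine sieve in the pan, the coarse sieve in the fine sieve and the lid in the coarse sieve: each centred on the part below within 5 mm, its height within 3 mm of fully seated and its axis within 0.07 rad of vertical, all staying so (horizontal distance between pan_mid and shaker_seat below 0.005 m and z of pan_mid in the frame of shaker_seat between 0.0055 and 0.0115 m and angle between each of pan_mid, fine_sieve_mid, coarse_sieve_mid, lid_knob's own z axis and vertical below 0.07 rad and horizontal distance between fine_sieve_mid and pan_mid below 0.005 m and z of fine_sieve_mid in the frame of pan_mid between 0.028 and 0.034 m and horizontal distance between coarse_sieve_mid and fine_sieve_mid below 0.005 m and z of coarse_sieve_mid in the frame of fine_sieve_mid between 0.043 and 0.049 m and horizontal distance between lid_knob and coarse_sieve_mid below 0.005 m and z of lid_knob in the frame of coarse_sieve_mid between 0.0465 and 0.0525 m); the robot touches nothing.
It fails at once if the sample cup is moved by more than 30 mm or tipped (distance of cup_mid from where it was at the start of the episode above 0.03 m or angle between cup_mid's own z axis and vertical above 0.5 rad).
It fails at once if the white bottle is moved by more than 30 mm or tipped (distance of pot_mid from where it was at the start of the episode above 0.03 m or angle between pot_mid's own z axis and vertical above 0.5 rad).
It also fails if it takes over 115 s, if anything falls off the work surface, if the arm or the gripper's body presses on something with over 40 N, if the wrist force passes 120 N, or if a joint passes its speed limit or range.

ROBOT

A 6-joint arm with a two-finger parallel gripper is mounted at the origin on a cart in front of the work surface, level with it; the furniture and walls round the work are solid. World frame = base frame: x ahead of the robot, y to its left, z up, the work surface at z = 0. Lengths are in m, angles in degrees, forces in N, time in s.
With the tool pointing down it reaches from about 0.4 to 0.825 m from the base axis. Payload 7 kg.
Tool frame: the origin (TCP) lies at the centre of the arm's flange, where the gripper is bolted on; the fingertips stand 178 mm ahead of it and the grasp point (between the pads) lies 159 mm ahead of it (tip_reach is the distance from the TCP to the fingertips, in m); z points along the fingers, y is the line along which they close (so a half turn about z gives the same grasp; the last joint's range is limited). The gripper opens to 88 mm and grips with 3 to 60 N. Pads are 19 mm wide; open, the fingers measure 130 mm over their backs; the gripper's body (78 mm by 193 mm) begins 47 mm behind the grasp point.
Start: joints at [-47.091, 20.546, 0.682, 0, -70.136, -16.507], TCP at [0.3, -0.605, 0.405] pointing down, gripper open.
Joint ranges: [-176.03, 176.03], [-82.01, 121.73], [-58.28, 71.71], [-173.87, 95.51], [-174.79, -0.11], [-173.66, 173.66]. Speed limits (degrees/s): [136.94, 136.94, 172.46, 180, 180, 180].

INTERFACE

Orientations are given as [roll, pitch, yaw] about the fixed x, y, z axes, in that order (R = Rz(yaw) Ry(pitch) Rx(roll)).
In Python, from plant import * gives the robot as it stands.
- The arm moves only by the shell command python3 -m handwheel 'ROWS'. ROWS is JSON, a list of rows, each a list of 7 numbers: the opening, from -1 (shut) to 1 (fully open), then the shift along the tool's x, y, z as a fraction of full scale, then the turn, a rotation vector about the tool's x, y, z as a fraction of full scale. A call has 1 to 5 rows; each row shifts and turns the commanded pose from where the row before left it, along the tool's axes as they then stand; what a row does not reach is not made up. Full scale, the value 1, is 0.025 m for a shift and 6 degrees for a turn. A row lasts 1/8 s, in which the tool goes at most 62.5 mm and 10.7 degrees, less where a joint would pass 70% of its speed; a pose out of reach is approached as far as the arm can. A call with a number of a shift or a turn outside -1 to 1 is refused whole. A call with a gripper value outside its range is refused whole. The fingers move at their own pace and stop on an object; the grip force is fixed at half the most. Time passes only in rows, so rows that do not move let the fingers close. It gives the time, the measured TCP pose, the force, the opening and the grip force at its end, in the units of the state.
- get_obs(): the state, without advancing time (a new reading comes with each control period).
- snapshot(name): name is "scene" or "top" or "wrist"; returns a dict with "color" (480x640x3 uint8, red, green, blue), "fx", "fy", "cx", "cy" (pixels), "R" (3x3) and "t" (3): a world point X has camera coordinates R X + t; the wrist camera has in their place "tool_from_camera" (4x4, takes a point from camera to tool coordinates, whose origin is the TCP and whose axes are the flange's). Camera axes: x right, y down, z forward; pixel columns grow to the right and rows downward; lengths in m; the calibration is good to about 2 mm. A picture is of the moment at which its call begins: read the wrist's pose just before it. There is no depth.
- close_job(): hands the job in; it is judged then, once.
The state is a dict: "clock": time; "joint_pos": joint angles; "qvel": joint speeds; "tau": joint torques, N m; "tool_pos": TCP position; "orientation": TCP orientation; "force": force on the tool from outside, world axes, zero at the start; "moment": the same for the moment, N m; "opening": finger opening in m; "gripper_force": force on a finger pad.
Only numpy, scipy, OpenCV 4.12 (cv2) and the standard library are available. Lean on these libraries where they do the work, as an engineer would, in place of code of your own. Each camera call takes 0.05 s, during which the arm holds its last target. There are 200 camera calls.

## Working session

There is one attempt and no reset: what is moved stays moved. The work goes in short steps, Python scripts to look and compute and a shell command to move; the robot and the scene stay as the last step left them, time stands still between calls to the robot, and variables do not carry over. Pictures are saved under pics/ and viewed, at most 14 in all, crops included, and the job is handed in when it is done.

```bash
mkdir -p pics; ls; python3 - <<'E'
from plant import *
import cv2
o=get_obs();print(o)
for n in("scene","top"):
    s=snapshot(n);cv2.imwrite(f"pics/{n}0.png",s["color"][...,::-1])
    print(n,s["fx"],s["fy"],s["cx"],s["cy"],s["R"],s["t"])
s=snapshot("wrist");print(s["tool_from_camera"],s["fx"])
E
```

```text
pics
{'clock': 0.0, 'joint_pos': array([-4.70911367e+01,  2.05917142e+01,  6.31253131e-01, -2.10840027e-02,
       -7.01355389e+01, -1.65070866e+01]), 'qvel': array([ 0.06137443, -0.09893373,  0.02035585,  0.0716584 , -0.0033112 ,
       -0.05802095]), 'tau': array([-4.33679752e-04, -5.82718134e+01,  2.93046999e+01,  6.99684441e+00,
        6.78255004e-03, -1.45636864e-04]), 'tool_pos': array([ 0.30005405, -0.60440804,  0.4036971 ]), 'orientation': array([ 1.79902325e+02, -8.27651626e-03, -1.53605397e+02]), 'force': array([-0.02294825, -0.19829019,  0.67974784]), 'moment': array([ 0.01934191,  0.0258131 , -0.06893723]), 'gripper_force': 0.0, 'opening': 0.08752503306275171}
scene 505.789914462652 505.789914462652 319.62125310937614 237.79291950952182 [[-0.70392926 -0.71020902 -0.00931356]
 [-0.50412695  0.50882053 -0.69782353]
 [ 0.5003395  -0.48652318 -0.71620917]] [0.35492765 0.31398801 0.99583111]
top 446.4520333981532 446.4520333981532 320.8272768147421 239.54652489750748 [[-0.01956482 -0.99980746  0.00150568]
 [-0.98918018  0.01913781 -0.14545213]
 [ 0.1453953  -0.00433514 -0.98936415]] [3.39407410e-04 4.95966733e-01 9.34926636e-01]
[[ 2.79281254e-04 -9.53784450e-01 -3.00491506e-01  8.12875055e-02]
 [ 9.99999952e-01  2.26947858e-04  2.09063820e-04 -8.59099291e-04]
 [-1.31205917e-04 -3.00491550e-01  9.53784468e-01  2.07215056e-02]
 [ 0.00000000e+00  0.00000000e+00  0.00000000e+00  1.00000000e+00]] 409.2662374074765
```

View pics/top0.png

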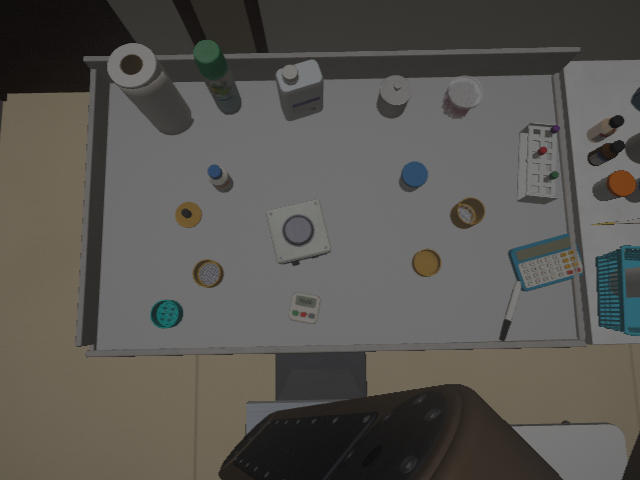

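View pics/scene0.png

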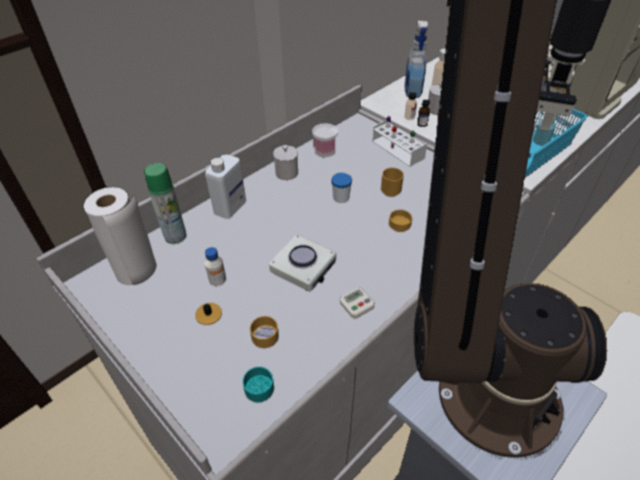

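Top view: pan (427,263), brass mesh ring (208,273), which I take for the fine sieve, with its turquoise look-alike at (167,314). The tall ring at (467,212) is the coarse sieve, the lid is at (188,214), the collar at (298,231), the cup at (414,175) and the bottle at (217,175). I'll check this in one enlarged crop.

```bash
python3 - <<'E'
import cv2,numpy as np
a=cv2.imread("pics/top0.png")
f=lambda x,y,w,h:cv2.resize(a[y:y+h,x:x+w],None,fx=4,fy=4,interpolation=cv2.INTER_CUBIC)
L=f(140,190,100,145);M=f(260,190,80,145) ;
R=np.vstack([f(400,190,100,100)]); R=cv2.copyMakeBorder(R,0,580-400,0,0,cv2.BORDER_CONSTANT)
o=np.hstack([L,R]);o=cv2.convertScaleAbs(o,alpha=1.5)
cv2.imwrite("pics/crop1.png",o);print(o.shape)
E
```

```text
(580, 800, 3)
```

View pics/crop1.png

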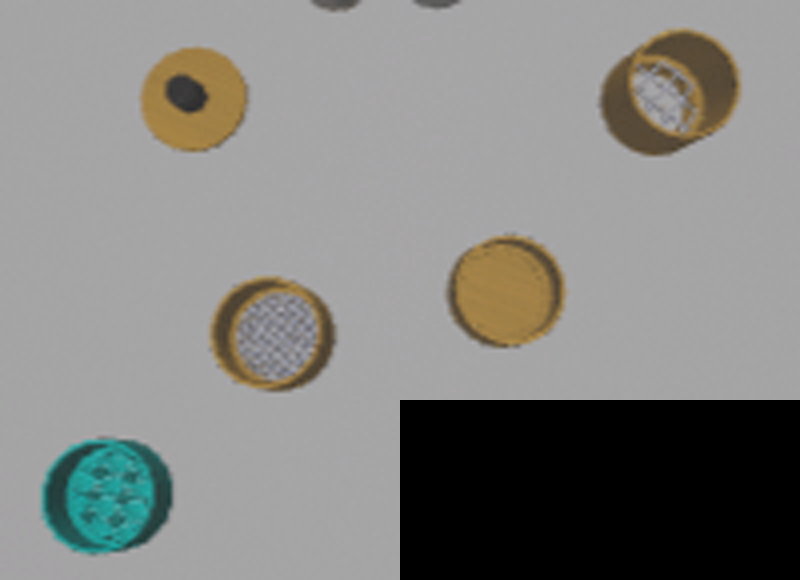

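```bash
cat > h.py <<'E'
from plant import *
import numpy as np,cv2
from scipy.spatial.transform import Rotation as Ro
def ray(s,u,v,z,T=None):
    d=np.array([(u-s["cx"])/s["fx"],(v-s["cy"])/s["fy"],1])
    if T is None: R=np.array(s["R"]);c=-R.T@s["t"];d=R.T@d
    else: c=T[:3,3];d=T[:3,:3]@d
    return c+d*(z-c[2])/d[2]
def pose(o):
    T=np.eye(4);T[:3,:3]=Ro.from_euler("xyz",o["orientation"],degrees=True).as_matrix();T[:3,3]=o["tool_pos"];return T
def go(x,y,z=None):  # rows (in full-scale units) to TCP target, tool axes
    o=get_obs();T=pose(o);d=np.array([x,y,T[2,3] if z is None else z])-T[:3,3]
    print("tcp",o["tool_pos"].round(4),o["orientation"].round(2),"t",round(o["clock"],2),"move units",(T[:3,:3].T@d/.025).round(2))
E
python3 - <<'E'
from h import *
s=snapshot("top")
for n,u,v,z in [("pan",426.6,262.3,.035),("fine",206.5,272.7,.045),("coarse",471,210.6,.065),("lid",188.4,214.4,.014),("collar",298,230,.052),("cup",414,175,.068),("bottle",215,172,.102),("bottlebase",221,184,0),("turq",165,313,.045)]:
    p=ray(s,u,v,z);print(n,p.round(4),np.hypot(p[0],p[1]).round(3)); 
T=pose(get_obs());print(T.round(3))
p=[.5,-.27];
go(p[0],p[1])
E
```

```text
pan [ 0.4419 -0.2371  0.035 ] 0.501
fine [0.4279 0.2358 0.045 ] 0.489
coarse [ 0.5478 -0.3305  0.065 ] 0.64
lid [0.5619 0.2865 0.014 ] 0.631
collar [0.5152 0.0393 0.052 ] 0.517
cup [ 0.6276 -0.2122  0.068 ] 0.662
bottle [0.6319 0.2074 0.102 ] 0.665
bottlebase [0.6347 0.2174 0.    ] 0.671
turq [0.3448 0.3215 0.045 ] 0.471
[[-0.896 -0.445 -0.001  0.3  ]
 [-0.445  0.896  0.001 -0.605]
 [ 0.     0.001 -1.     0.404]
 [ 0.     0.     0.     1.   ]]
tcp [ 0.3001 -0.6045  0.4041] [ 1.7994e+02 -1.0000e-02 -1.5360e+02] t 0.2 move units [-1.311e+01  8.430e+00  1.000e-02]
```

The crop confirms the choice: brass close mesh at (208,273) is the fine sieve, the open-grid tall ring is the coarse sieve, the closed floor is the pan, and the turquoise one is the look-alike. Next I hover over the pan.

```bash
python3 -c "
from h import *
go(.442,-.237,.32)"
```

```text
tcp [ 0.3001 -0.6045  0.4041] [ 1.7994e+02 -1.0000e-02 -1.5360e+02] t 0.2 move units [-11.62  10.64   3.37]
```

```bash
python3 -m handwheel '[[1,-0.83,0.76,0.24,0,0,0],[1,-0.83,0.76,0.24,0,0,0],[1,-0.83,0.76,0.24,0,0,0],[1,-0.83,0.76,0.24,0,0,0],[1,-0.83,0.76,0.24,0,0,0]]'
python3 -m handwheel '[[1,-0.83,0.76,0.24,0,0,0],[1,-0.83,0.76,0.24,0,0,0],[1,-0.83,0.76,0.24,0,0,0],[1,-0.83,0.76,0.24,0,0,0],[1,-0.83,0.76,0.24,0,0,0]]'
python3 -m handwheel '[[1,-0.83,0.76,0.24,0,0,0],[1,-0.83,0.76,0.24,0,0,0],[1,-0.83,0.76,0.24,0,0,0],[1,-0.83,0.76,0.24,0,0,0],[1,0,0,0,0,0,0]]'
python3 -m handwheel '[[1,0,0,0,0,0,0],[1,0,0,0,0,0,0]]'
python3 -c "
from h import *
go(.442,-.237,.32)
s=snapshot('wrist');cv2.imwrite('pics/pan.png',s['color'][...,::-1])"
```

```text
clock: 0.82
tool_pos: [0.351, -0.4725, 0.3743]
orientation: [180.0, -0.0, -153.6]
force: [-0.3, 0.5, 0.1]
opening: 0.0878
gripper_force: 0.0
clock: 1.45
tool_pos: [0.4017, -0.3412, 0.3445]
orientation: [180.0, 0.0, -153.6]
force: [1.2, -0.3, -0.1]
opening: 0.0879
gripper_force: 0.0
clock: 2.08
tool_pos: [0.4424, -0.2359, 0.3203]
orientation: [180.0, -0.0, -153.5]
force: [0.7, 0.5, 0.4]
opening: 0.0876
gripper_force: 0.0
clock: 2.33
tool_pos: [0.4419, -0.2376, 0.3208]
orientation: [-180.0, 0.0, -153.6]
force: [-0.2, -0.3, -0.1]
opening: 0.0875
gripper_force: 0.0
tcp [ 0.4419 -0.2376  0.3208] [-1.7999e+02  1.0000e-02 -1.5363e+02] t 2.33 move units [-0.02  0.02  0.03]
```

View pics/pan.png

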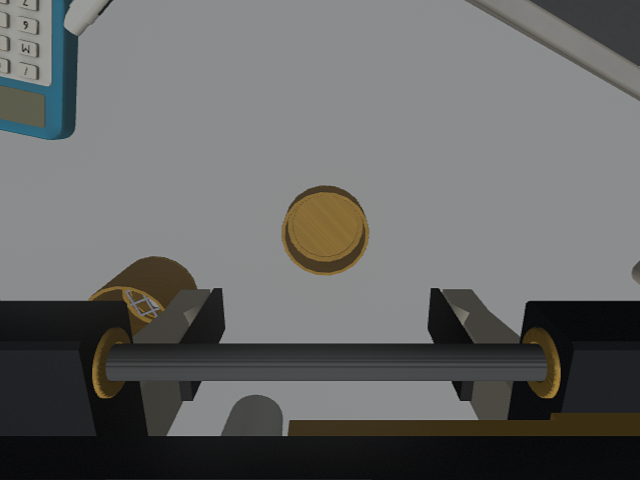

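Pan rim in the wrist view: columns 282–369, bottom row 275, so the rim centre is about (325.5,233). The fingers straddle the view centre.

```bash
cat >> h.py <<'E'
def look(u,v,z,tz):  # rim centre pixel at height z -> units to TCP height tz
    o=get_obs();s=snapshot("wrist");p=ray(s,u,v,z,pose(o)@np.array(s["tool_from_camera"]));print("at",p.round(4));go(p[0],p[1],tz)
E
python3 -c "
from h import *
look(325.5,233,.035,.012+.178)"
```

```text
at [ 0.4414 -0.2392  0.035 ]
tcp [ 0.4418 -0.2377  0.3207] [-180.      0.   -153.65] t 2.42 move units [ 0.04 -0.05  5.23]
```

```bash
python3 -m handwheel '[[1,0.04,-0.05,1,0,0,0],[1,0,0,1,0,0,0],[1,0,0,1,0,0,0],[1,0,0,1,0,0,0],[1,0,0,0.8,0,0,0]]'
python3 -m handwheel '[[1,0,0,0.43,0,0,0],[1,0,0,0,0,0,0],[-1,0,0,0,0,0,0],[-1,0,0,0,0,0,0],[-1,0,0,0,0,0,0]]'
python3 -m handwheel '[[-1,0,0,0,0,0,0],[-1,0,0,0,0,0,0],[-1,0,0,0,0,0,0]]'
python3 -c "
from h import *
go(.5152,.0393-.09,.35)"
```

```text
clock: 3.05
tool_pos: [0.4414, -0.2391, 0.1998]
orientation: [180.0, -0.0, -153.6]
force: [0.0, 1.0, -0.5]
opening: 0.0875
gripper_force: 0.0
clock: 3.68
tool_pos: [0.4419, -0.2387, 0.1905]
orientation: [-180.0, 0.1, -153.6]
force: [-0.4, 1.3, -1.1]
opening: 0.0631
gripper_force: 0.0
clock: 4.05
tool_pos: [0.4419, -0.2387, 0.1903]
orientation: [-180.0, 0.0, -153.6]
force: [-1.2, 0.0, 5.8]
opening: 0.0601
gripper_force: 30.0
tcp [ 0.4419 -0.2387  0.1903] [-1.7998e+02  2.0000e-02 -1.5359e+02] t 4.05 move units [-5.97  5.43 -6.39]
```

```bash
python3 -m handwheel '[[-1,0,0,-0.5,0,0,0],[-1,0,0,-1,0,0,0],[-1,0,0,-1,0,0,0],[-1,0,0,-1,0,0,0],[-1,0,0,-1,0,0,0]]'
python3 -c "
from h import *
go(.569,.066,.335)"
```

```text
clock: 4.68
tool_pos: [0.4413, -0.2387, 0.3037]
orientation: [180.0, 0.0, -153.6]
force: [0.3, -0.9, -1.6]
opening: 0.0597
gripper_force: 30.0
tcp [ 0.4413 -0.2387  0.3037] [ 179.99    0.   -153.6 ] t 4.67 move units [-9.99  8.65 -1.25]
```

```bash
python3 -m handwheel '[[-1,-0.77,0.665,-0.1,0,0,0],[-1,-0.77,0.665,-0.1,0,0,0],[-1,-0.77,0.665,-0.1,0,0,0],[-1,-0.77,0.665,-0.1,0,0,0],[-1,-0.77,0.665,-0.1,0,0,0]]'
python3 -m handwheel '[[-1,-0.77,0.665,-0.1,0,0,0],[-1,-0.77,0.665,-0.1,0,0,0],[-1,-0.77,0.665,-0.1,0,0,0],[-1,-0.77,0.665,-0.1,0,0,0],[-1,-0.77,0.665,-0.1,0,0,0]]'
python3 -m handwheel '[[-1,-0.77,0.665,-0.1,0,0,0],[-1,-0.77,0.665,-0.1,0,0,0],[-1,-0.77,0.665,-0.1,0,0,0],[-1,0,0,0,0,0,0],[-1,0,0,0,0,0,0]]'
python3 -c "
from h import *
s=snapshot('wrist');cv2.imwrite('pics/col.png',s['color'][...,::-1])"
```

```text
clock: 5.3
tool_pos: [0.4909, -0.1207, 0.3154]
orientation: [180.0, -0.0, -153.6]
force: [0.6, -0.4, -1.9]
opening: 0.0599
gripper_force: 30.0
clock: 5.92
tool_pos: [0.5401, -0.0035, 0.3279]
orientation: [180.0, -0.0, -153.6]
force: [-1.1, 1.0, -1.2]
opening: 0.0601
gripper_force: 30.0
clock: 6.55
tool_pos: [0.5697, 0.0664, 0.3346]
orientation: [180.0, -0.1, -153.6]
force: [-0.1, 0.0, -2.2]
opening: 0.0595
gripper_force: 30.0
```

View pics/col.png

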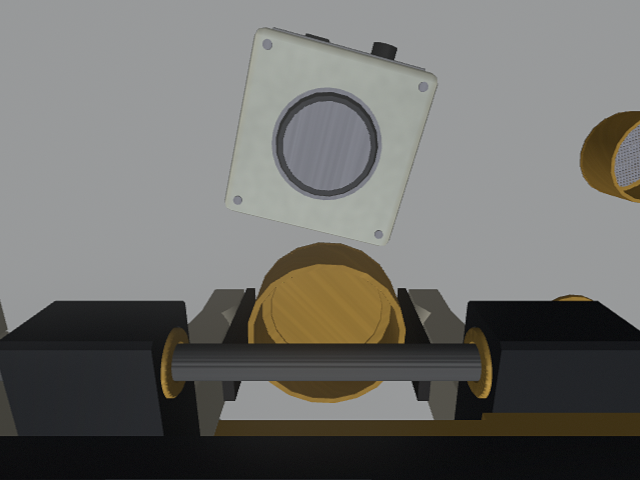

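The shaker collar's dark rim spans columns 277–378 and rows 92–196, so its centre is about (327,144). The pan sits upright in the fingers, rim columns 249–404, bottom row 403.

```bash
cat >> h.py <<'E'
def proj(p): # tool point -> wrist pixel
    s=snapshot("wrist");q=np.linalg.inv(s["tool_from_camera"])@np.append(p,1);return (s["fx"]*q[0]/q[2]+s["cx"]).round(1),(s["fy"]*q[1]/q[2]+s["cy"]).round(1)
def ell(u,v,z,r): # print refined centre of the dark rim by ellipse fit
    g=cv2.cvtColor(cv2.imread("pics/col.png"),cv2.COLOR_BGR2GRAY);m=np.zeros_like(g);cv2.circle(m,(u,v),r,255,-1)
    b=((g<90)&(m>0)).astype(np.uint8);c,_=cv2.findContours(b,cv2.RETR_EXTERNAL,cv2.CHAIN_APPROX_NONE);c=max(c,key=cv2.contourArea);e=cv2.fitEllipse(c);print(e);return e
E
python3 -c "
from h import *
e=ell(327,144,.052,60)
print([proj([0,0,.155]),proj([-.03,0,.155])])
look(e[0][0],e[0][1],.052,.23)
look(327,144,.052,.23)
"
```

```text
((326.36859130859375, 143.620849609375), (100.87256622314453, 103.39289855957031), 177.42344665527344)
[(np.float64(328.1), np.float64(337.3)), (np.float64(328.0), np.float64(404.3))]
at [0.5156 0.0384 0.052 ]
tcp [0.5696 0.0657 0.3349] [ 1.8000e+02 -1.0000e-02 -1.5363e+02] t 6.75 move units [ 2.42 -0.02  4.2 ]
at [0.5157 0.0388 0.052 ]
tcp [0.5696 0.0657 0.3349] [ 1.8000e+02 -1.0000e-02 -1.5363e+02] t 6.8 move units [ 2.41 -0.01  4.2 ]
```

```bash
python3 -m handwheel '[[-1,0.8,0,0,0,0,0],[-1,0.8,0,0,0,0,0],[-1,0.81,-0.02,0,0,0,0],[-1,0,0,0.8,0,0,0],[-1,0,0,0.8,0,0,0]]'
python3 -m handwheel '[[-1,0,0,0.8,0,0,0],[-1,0,0,0.6,0,0,0],[-1,0,0,0.4,0,0,0],[-1,0,0,0,0,0,0],[-1,0,0,0,0,0,0]]'
python3 -c "
from h import *
go(.5156,.0385,.2333)"
```

```text
clock: 7.42
tool_pos: [0.5158, 0.0385, 0.2951]
orientation: [-180.0, 0.1, -153.6]
force: [0.2, 0.6, -2.1]
opening: 0.0599
gripper_force: 30.0
clock: 8.05
tool_pos: [0.5163, 0.039, 0.2504]
orientation: [-180.0, 0.0, -153.6]
force: [0.9, 0.0, -1.8]
opening: 0.0596
gripper_force: 30.0
tcp [0.5163 0.039  0.2504] [-1.7999e+02  4.0000e-02 -1.5359e+02] t 8.05 move units [ 0.03 -0.    0.68]
```

```bash
python3 -m handwheel '[[-1,0.03,0,0.2,0,0,0],[-1,0,0,0.15,0,0,0],[-1,0,0,0.15,0,0,0],[-1,0,0,0.1,0,0,0],[-1,0,0,0.08,0,0,0]]'
python3 -m handwheel '[[-1,0,0,0.04,0,0,0],[-1,0,0,0,0,0,0]]'
```

```text
clock: 8.68
tool_pos: [0.5154, 0.0386, 0.233]
orientation: [-180.0, 0.0, -153.6]
force: [-5.7, 1.2, 15.1]
opening: 0.06
gripper_force: 30.0
clock: 8.93
tool_pos: [0.5154, 0.0386, 0.233]
orientation: [-180.0, 0.0, -153.6]
force: [-4.8, 0.9, 12.1]
opening: 0.0594
gripper_force: 30.0
```

```bash
python3 -m handwheel '[[1,0,0,0,0,0,0],[1,0,0,0,0,0,0],[1,0,0,0,0,0,0],[1,0,0,-0.5,0,0,0],[1,0,0,-1,0,0,0]]'
python3 -m handwheel '[[1,0,0,-1,0,0,0],[1,0,0,-1,0,0,1],[1,0,0,-0.5,0,0,1],[1,0,0,0,0,0,1],[1,0,0,0,0,0,1]]'
python3 -m handwheel '[[1,0,0,0,0,0,1],[1,0,0,0,0,0,1],[1,0,0,0,0,0,1],[1,0,0,0,0,0,1],[1,0,0,0,0,0,1]]'
python3 -m handwheel '[[1,0,0,0,0,0,1],[1,0,0,0,0,0,1],[1,0,0,0,0,0,0.9],[1,0,0,0,0,0,0]]'
python3 -c "
from h import *
go(.428,.236,.33)"
```

```text
clock: 9.55
tool_pos: [0.5151, 0.0384, 0.2696]
orientation: [-180.0, -0.1, -153.6]
force: [0.2, 1.3, 0.4]
opening: 0.0877
gripper_force: 0.0
clock: 10.18
tool_pos: [0.5153, 0.0385, 0.3331]
orientation: [180.0, 0.1, -177.8]
force: [-0.6, -0.6, 0.9]
opening: 0.0877
gripper_force: 0.0
clock: 10.8
tool_pos: [0.5153, 0.0385, 0.3328]
orientation: [180.0, 0.0, 152.2]
force: [-0.2, -0.5, 0.1]
opening: 0.0874
gripper_force: 0.0
clock: 11.3
tool_pos: [0.5153, 0.0385, 0.3326]
orientation: [180.0, 0.0, 135.0]
force: [-0.0, -0.4, -0.0]
opening: 0.0877
gripper_force: 0.0
tcp [0.5153 0.0385 0.3326] [1.7996e+02 2.0000e-02 1.3504e+02] t 11.3 move units [8.05 3.12 0.11]
```

```bash
python3 -m handwheel '[[1,0.9,0.35,0.01,0,0,0],[1,0.9,0.35,0.01,0,0,0],[1,0.9,0.35,0.01,0,0,0],[1,0.9,0.35,0.01,0,0,0],[1,0.9,0.35,0.01,0,0,0]]'
python3 -m handwheel '[[1,0.9,0.35,0.01,0,0,0],[1,0.9,0.35,0.01,0,0,0],[1,0.9,0.35,0.01,0,0,0],[1,0.85,0.32,0.01,0,0,0],[1,0,0,0,0,0,0]]'
python3 -m handwheel '[[1,0,0,0,0,0,0],[1,0,0,0,0,0,0]]'
python3 -c "
from h import *
s=snapshot('wrist');cv2.imwrite('pics/fine.png',s['color'][...,::-1])"
```

```text
clock: 11.92
tool_pos: [0.4712, 0.1438, 0.331]
orientation: [179.9, -0.7, 135.6]
force: [-0.2, -0.5, -0.2]
opening: 0.0878
gripper_force: 0.0
clock: 12.55
tool_pos: [0.4589, 0.1985, 0.3297]
orientation: [179.5, -4.1, 137.9]
force: [-0.3, -0.8, 0.2]
opening: 0.0874
gripper_force: 0.0
clock: 12.8
tool_pos: [0.4588, 0.1974, 0.3297]
orientation: [179.5, -4.0, 137.8]
force: [-0.3, 0.0, -0.5]
opening: 0.0879
gripper_force: 0.0
```

View pics/fine.png

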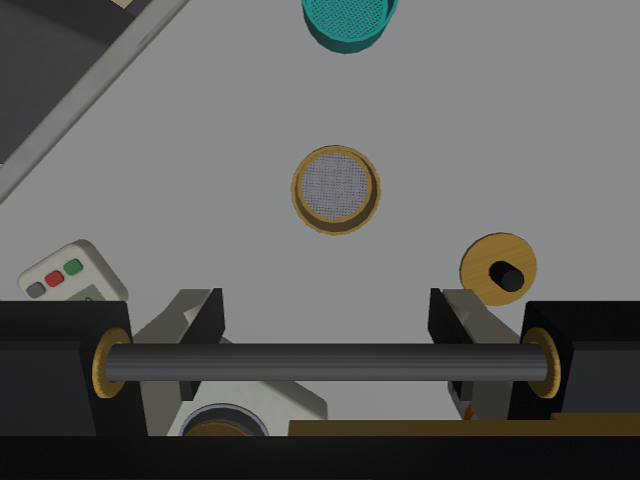

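```bash
python3 -c "
from h import *
print(get_obs()['joint_pos'].round(1))
look(336,190,.045,.33)"
```

```text
[  44.     8.2  -24.7   -4.8  -57.  -173.6]
at [0.4283 0.2376 0.045 ]
tcp [0.4589 0.1974 0.3298] [179.49  -4.03 137.82] t 12.9 move units [1.98 0.37 0.13]
```

J6 hit its range limit. I'll turn back to yaw 180, which also levels the tool; the fingers still clear the turquoise ring.

```bash
cat >> h.py <<'E'
def turn(yaw):
    R=pose(get_obs())[:3,:3];print("turn units",(Ro.from_matrix(R.T@Ro.from_euler("xyz",[180,0,yaw],degrees=True).as_matrix()).as_rotvec(degrees=True)/6).round(3))
E
python3 -c "
from h import *
turn(180)"
```

```text
turn units [ 0.328 -0.609 -7.029]
```

```bash
python3 -m handwheel '[[1,0,0,0,0.04,-0.08,-0.88],[1,0,0,0,0.04,-0.08,-0.88],[1,0,0,0,0.04,-0.08,-0.88],[1,0,0,0,0.04,-0.08,-0.88],[1,0,0,0,0.04,-0.08,-0.88]]'
python3 -m handwheel '[[1,0,0,0,0.04,-0.08,-0.88],[1,0,0,0,0.04,-0.08,-0.88],[1,0,0,0,0.04,-0.08,-0.88],[1,0,0,0,0,0,0],[1,0,0,0,0,0,0]]'
python3 -c "
from h import *
turn(180)
print(get_obs()['joint_pos'].round(1))
go(.4283,.2375,.33)"
```

```text
clock: 13.52
tool_pos: [0.4589, 0.1975, 0.3298]
orientation: [179.5, -1.3, 164.4]
force: [-0.2, -0.7, 0.4]
opening: 0.0875
gripper_force: 0.0
clock: 14.15
tool_pos: [0.4589, 0.1977, 0.3298]
orientation: [-180.0, 0.2, 180.0]
force: [0.2, -1.1, 0.5]
opening: 0.0878
gripper_force: 0.0
turn units [-0.001  0.03  -0.007]
[  45.9    7.7  -27.3    0.2  -54.9 -136.1]
tcp [0.4589 0.1977 0.3298] [-180.      0.18  179.96] t 14.15 move units [ 1.22  1.59 -0.01]
```

```bash
python3 -m handwheel '[[1,0.61,0.79,0,0,0.03,0],[1,0.61,0.79,0,0,0,0],[1,0,0,0.8,0,0,0],[1,0,0,1,0,0,0],[1,0,0,1,0,0,0]]'
python3 -m handwheel '[[1,0,0,1,0,0,0],[1,0,0,1,0,0,0],[1,0,0,0.55,0,0,0],[1,0,0,0,0,0,0],[1,0,0,0,0,0,0]]'
python3 -c "
from h import *
go(.4282,.237,.196)"
```

```text
clock: 14.78
tool_pos: [0.4283, 0.2373, 0.2592]
orientation: [180.0, 0.0, 180.0]
force: [-0.4, 0.3, -0.1]
opening: 0.0873
gripper_force: 0.0
clock: 15.4
tool_pos: [0.4286, 0.2375, 0.1967]
orientation: [180.0, 0.0, -179.9]
force: [0.5, 0.7, 1.4]
opening: 0.0875
gripper_force: 0.0
tcp [0.4286 0.2375 0.1967] [ 1.7997e+02  5.0000e-02 -1.7992e+02] t 15.4 move units [ 0.02 -0.02  0.03]
```

```bash
python3 -m handwheel '[[-1,0,0,0,0,0,0],[-1,0,0,0,0,0,0],[-1,0,0,0,0,0,0],[-1,0,0,0,0,0,0],[-1,0,0,0,0,0,0]]'
python3 -m handwheel '[[-1,0,0,0,0,0,0],[-1,0,0,-1,0,0,0],[-1,0,0,-1,0,0,0],[-1,0,0,-1,0,0,0],[-1,0,0,-1,0,0,0]]'
python3 -m handwheel '[[-1,0,0,-1,0,0,0],[-1,0,0,-1,0,0,0],[-1,0,0,0,0,0,0]]'
python3 -c "
from h import *
go(.5156+.06,.0385,.345)"
```

```text
clock: 16.02
tool_pos: [0.4284, 0.2373, 0.1961]
orientation: [180.0, 0.0, -179.9]
force: [-0.3, 0.8, 3.1]
opening: 0.0594
gripper_force: 30.0
clock: 16.65
tool_pos: [0.428, 0.2369, 0.2962]
orientation: [-179.9, -0.1, -179.9]
force: [0.5, 0.0, -2.6]
opening: 0.0595
gripper_force: 30.0
clock: 17.02
tool_pos: [0.4285, 0.2374, 0.3473]
orientation: [179.9, 0.1, -179.9]
force: [0.0, 0.1, -2.6]
opening: 0.0598
gripper_force: 30.0
tcp [0.4285 0.2374 0.3473] [ 1.7988e+02  1.1000e-01 -1.7991e+02] t 17.02 move units [-5.87 -7.97  0.09]
```

```bash
python3 -m handwheel '[[-1,-0.65,-0.885,0,0,0,0],[-1,-0.65,-0.885,0,0,0,0],[-1,-0.65,-0.885,0,0,0,0],[-1,-0.65,-0.885,0,0,0,0],[-1,-0.65,-0.885,0,0,0,0]]'
python3 -m handwheel '[[-1,-0.65,-0.885,0,0,0,0],[-1,-0.65,-0.885,0,0,0,0],[-1,-0.65,-0.885,0,0,0,0],[-1,-0.67,-0.885,0,0,0,0],[-1,0,0,0,0,0,0]]'
python3 -m handwheel '[[-1,0,0,0,0,0,0]]'
python3 -c "
from h import *
print(proj([0,0,.151]),proj([-.03,0,.151]))
s=snapshot('wrist');cv2.imwrite('pics/pl2.png',s['color'][...,::-1])"
```

```text
clock: 17.65
tool_pos: [0.5097, 0.1258, 0.3444]
orientation: [-179.9, -0.1, -179.9]
force: [0.5, -0.2, -1.3]
opening: 0.06
gripper_force: 30.0
clock: 18.27
tool_pos: [0.5756, 0.037, 0.344]
orientation: [-179.9, -0.2, 179.9]
force: [-0.5, 0.8, -2.1]
opening: 0.0597
gripper_force: 30.0
clock: 18.4
tool_pos: [0.5748, 0.0383, 0.3447]
orientation: [-180.0, -0.1, -180.0]
force: [0.2, 0.1, -2.3]
opening: 0.0599
gripper_force: 30.0
(np.float64(327.5), np.float64(342.4)) (np.float64(327.4), np.float64(410.7))
```

View pics/pl2.png

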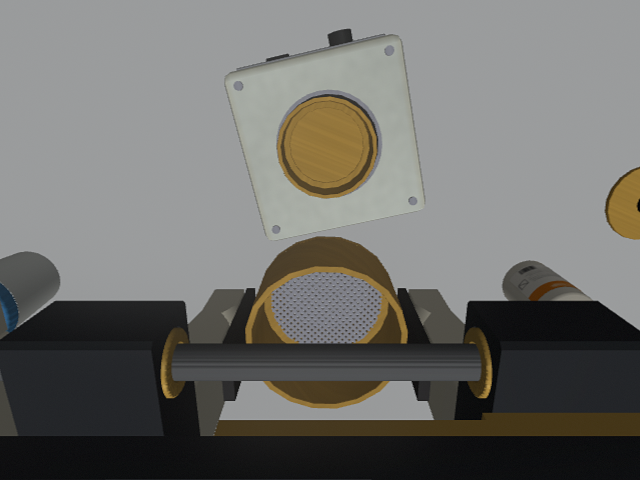

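Pan is seated, rim columns 277–377, rows 96–198, centre (327,147). The fine sieve in hand has its rim bottom at row 407 against an expected 411, so it is about 1.5 mm toward tool +x.

```bash
python3 -c "
from h import *
look(327,147,.078,.2657)"
```

```text
at [0.5155 0.0387 0.078 ]
tcp [0.575  0.0389 0.3459] [-179.99   -0.   -179.87] t 18.6 move units [2.38 0.   3.21]
```

```bash
python3 -m handwheel '[[-1,0.8,0,0,0,0,0],[-1,0.8,0,0,0,0,0],[-1,0.73,0,0,0,0,0],[-1,0,0,0.8,0,0,0],[-1,0,0,0.8,0,0,0]]'
python3 -m handwheel '[[-1,0,0,0.7,0,0,0],[-1,0,0,0.35,0,0,0],[-1,0,0,0.2,0,0,0],[-1,0,0,0.15,0,0,0],[-1,0,0,0.1,0,0,0]]'
python3 -m handwheel '[[-1,0,0,0.08,0,0,0],[-1,0,0,0.03,0,0,0],[-1,0,0,0,0,0,0]]'
```

```text
clock: 19.23
tool_pos: [0.5165, 0.0385, 0.3063]
orientation: [180.0, 0.1, -179.9]
force: [0.1, -0.1, -1.3]
opening: 0.0597
gripper_force: 30.0
clock: 19.85
tool_pos: [0.5172, 0.0383, 0.2687]
orientation: [-180.0, 0.0, -179.9]
force: [-0.4, -0.3, -2.2]
opening: 0.0597
gripper_force: 30.0
clock: 20.23
tool_pos: [0.5171, 0.0382, 0.2658]
orientation: [-180.0, 0.0, -179.9]
force: [0.8, 1.1, -1.4]
opening: 0.0596
gripper_force: 30.0
```

```bash
python3 -m handwheel '[[-1,0,0,0.03,0,0,0],[-1,0,0,0.02,0,0,0],[-1,0,0,0,0,0,0]]'
python3 -m handwheel '[[1,0,0,0,0,0,0],[1,0,0,0,0,0,0],[1,0,0,0,0,0,0],[1,0,0,-0.5,0,0,0],[1,0,0,-1,0,0,0]]'
python3 -m handwheel '[[1,0,0,-1,0,0,0],[1,0,0,-1,0,0,-1],[1,0,0,-0.3,0,0,-1],[1,0,0,0,0,0,-1],[1,0,0,0,0,0,-1]]'
python3 -m handwheel '[[1,0,0,0,0,0,-1],[1,0,0,0,0,0,-1],[1,0,0,0,0,0,-1],[1,0,0,0,0,0,0],[1,0,0,0,0,0,0]]'
python3 -c "
from h import *
go(.5478,-.3305,.36)
print(get_obs()['joint_pos'].round(1))"
```

```text
clock: 20.6
tool_pos: [0.5173, 0.0382, 0.265]
orientation: [-180.0, 0.0, -179.9]
force: [-1.0, -0.6, 4.9]
opening: 0.0592
gripper_force: 30.0
clock: 21.22
tool_pos: [0.5169, 0.0381, 0.3023]
orientation: [-179.9, -0.1, -179.9]
force: [1.3, -0.2, 0.6]
opening: 0.0871
gripper_force: 0.0
clock: 21.85
tool_pos: [0.517, 0.0382, 0.3606]
orientation: [-180.0, 0.1, -155.7]
force: [0.2, -0.4, -0.3]
opening: 0.0877
gripper_force: 0.0
clock: 22.48
tool_pos: [0.5171, 0.0382, 0.3599]
orientation: [-180.0, 0.0, -138.0]
force: [-0.7, -0.2, 0.6]
opening: 0.0871
gripper_force: 0.0
tcp [0.5171 0.0382 0.3599] [-1.7998e+02  2.0000e-02 -1.3805e+02] t 22.48 move units [  8.94 -11.79  -0.  ]
[ 25.9   7.8 -22.6   0.  -59.5 -74. ]
```

```bash
python3 -m handwheel '[[1,0.64,-0.84,0,0,0,0],[1,0.64,-0.84,0,0,0,0],[1,0.64,-0.84,0,0,0,0],[1,0.64,-0.84,0,0,0,0],[1,0.64,-0.84,0,0,0,0]]'
python3 -m handwheel '[[1,0.64,-0.84,0,0,0,0],[1,0.64,-0.84,0,0,0,0],[1,0.64,-0.84,0,0,0,0],[1,0.64,-0.84,0,0,0,0],[1,0.64,-0.84,0,0,0,0]]'
python3 -m handwheel '[[1,0.64,-0.84,0,0,0,0],[1,0.64,-0.84,0,0,0,0],[1,0.64,-0.84,0,0,0,0],[1,0.62,-0.87,0,0,0,0],[1,0,0,0,0,0,0]]'
python3 -m handwheel '[[1,0,0,0,0,0,0],[1,0,0,0,0,0,0]]'
python3 -c "
from h import *
go(.5478,-.3305,.36)
s=snapshot('wrist');cv2.imwrite('pics/coarse.png',s['color'][...,::-1])"
```

```text
clock: 23.1
tool_pos: [0.5281, -0.0942, 0.3598]
orientation: [-180.0, 0.0, -138.0]
force: [0.6, 0.3, 0.4]
opening: 0.0875
gripper_force: 0.0
clock: 23.72
tool_pos: [0.5391, -0.2258, 0.3597]
orientation: [-180.0, -0.0, -138.0]
force: [0.9, 0.4, 0.3]
opening: 0.0878
gripper_force: 0.0
clock: 24.35
tool_pos: [0.5487, -0.3318, 0.3591]
orientation: [180.0, -0.0, -138.1]
force: [-0.7, 0.3, 0.5]
opening: 0.0877
gripper_force: 0.0
clock: 24.6
tool_pos: [0.5487, -0.3297, 0.3597]
orientation: [-180.0, 0.0, -137.9]
force: [-0.1, -0.2, 0.7]
opening: 0.0874
gripper_force: 0.0
tcp [ 0.5487 -0.3297  0.3597] [-179.99    0.   -137.91] t 24.6 move units [ 0.05  0.   -0.01]
```

View pics/coarse.png

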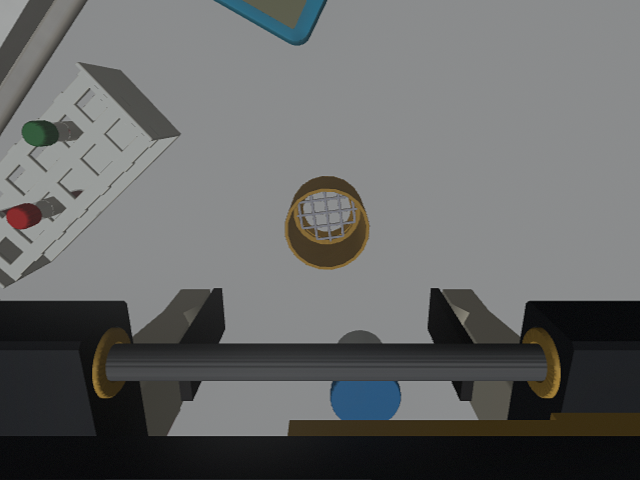

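Coarse rim columns 285–370, bottom row 269, centre about (327.5,228), open grid inside. The cup's blue cap at (365,395) is well behind the fingers.

```bash
python3 -c "
from h import *
look(327.5,228,.065,.212)"
```

```text
at [ 0.5471 -0.331   0.065 ]
tcp [ 0.5488 -0.3297  0.3598] [-1.7998e+02  1.0000e-02 -1.3789e+02] t 24.7 move units [0.09 0.01 5.91]
```

```bash
python3 -m handwheel '[[1,0.08,0.01,1,0,0,0],[1,0,0,1,0,0,0],[1,0,0,1,0,0,0],[1,0,0,1,0,0,0],[1,0,0,1,0,0,0]]'
python3 -m handwheel '[[1,0,0,0.9,0,0,0],[1,0,0,0,0,0,0],[1,0,0,0,0,0,0],[-1,0,0,0,0,0,0],[-1,0,0,0,0,0,0]]'
python3 -m handwheel '[[-1,0,0,0,0,0,0],[-1,0,0,0,0,0,0],[-1,0,0,0,0,0,0],[-1,0,0,0,0,0,0]]'
python3 -m handwheel '[[-1,0,0,-1,0,0,0],[-1,0,0,-1,0,0,0],[-1,0,0,-1,0,0,0],[-1,0,0,-1,0,0,0],[-1,0,0,-1,0,0,0]]'
python3 -m handwheel '[[-1,0,0,-1,0,0,0],[-1,0,0,-1,0,0,0],[-1,0,0,-0.6,0,0,0],[-1,0,0,0,0,0,0]]'
python3 -c "
from h import *
go(.5156+.045,.0385+.04,.40)"
```

```text
clock: 25.32
tool_pos: [0.5472, -0.331, 0.2341]
orientation: [-180.0, 0.0, -137.9]
force: [-0.1, 0.6, 0.4]
opening: 0.0879
gripper_force: 0.0
clock: 25.95
tool_pos: [0.5473, -0.3315, 0.2131]
orientation: [-179.9, 0.0, -137.9]
force: [0.3, 1.1, 0.5]
opening: 0.0729
gripper_force: 0.0
clock: 26.45
tool_pos: [0.5472, -0.3315, 0.2124]
orientation: [-180.0, 0.0, -137.9]
force: [-1.3, 1.3, 3.8]
opening: 0.0595
gripper_force: 30.0
clock: 27.08
tool_pos: [0.5468, -0.3314, 0.3372]
orientation: [180.0, -0.0, -137.9]
force: [-0.3, -0.5, -0.6]
opening: 0.0594
gripper_force: 30.0
clock: 27.58
tool_pos: [0.5472, -0.3315, 0.4026]
orientation: [-179.9, 0.0, -137.9]
force: [-0.2, 0.4, -1.1]
opening: 0.0598
gripper_force: 30.0
tcp [ 0.5472 -0.3315  0.4026] [-1.7992e+02  5.0000e-02 -1.3793e+02] t 27.57 move units [-11.39  11.81   0.1 ]
```

```bash
python3 -m handwheel '[[-1,-0.81,0.84,0,0,0,0],[-1,-0.81,0.84,0,0,0,0],[-1,-0.81,0.84,0,0,0,0],[-1,-0.81,0.84,0,0,0,0],[-1,-0.81,0.84,0,0,0,0]]'
python3 -m handwheel '[[-1,-0.81,0.84,0,0,0,0],[-1,-0.81,0.84,0,0,0,0],[-1,-0.81,0.84,0,0,0,0],[-1,-0.81,0.84,0,0,0,0],[-1,-0.81,0.84,0,0,0,0]]'
python3 -m handwheel '[[-1,-0.81,0.84,0,0,0,0],[-1,-0.81,0.84,0,0,0,0],[-1,-0.81,0.84,0,0,0,0],[-1,-0.82,0.86,0,0,0,0],[-1,0,0,0,0,0,0]]'
python3 -m handwheel '[[-1,0,0,0,0,0,0]]'
python3 -c "
from h import *
print(proj([-.03,0,.178-.0306]))
s=snapshot('wrist');cv2.imwrite('pics/pl3.png',s['color'][...,::-1])"
```

```text
clock: 28.2
tool_pos: [0.5515, -0.1847, 0.4004]
orientation: [179.9, -0.1, -137.9]
force: [0.3, 0.0, -2.5]
opening: 0.0595
gripper_force: 30.0
clock: 28.82
tool_pos: [0.5563, -0.0389, 0.4005]
orientation: [179.9, -0.1, -137.9]
force: [0.0, 0.6, -1.2]
opening: 0.0596
gripper_force: 30.0
clock: 29.45
tool_pos: [0.5601, 0.0789, 0.4004]
orientation: [180.0, -0.1, -137.8]
force: [-0.9, -0.4, -0.9]
opening: 0.0593
gripper_force: 30.0
clock: 29.58
tool_pos: [0.56, 0.0771, 0.4009]
orientation: [180.0, -0.1, -137.9]
force: [-0.1, 0.1, -1.4]
opening: 0.0596
gripper_force: 30.0
(np.float64(328.2), np.float64(418.7))
```

View pics/pl3.png

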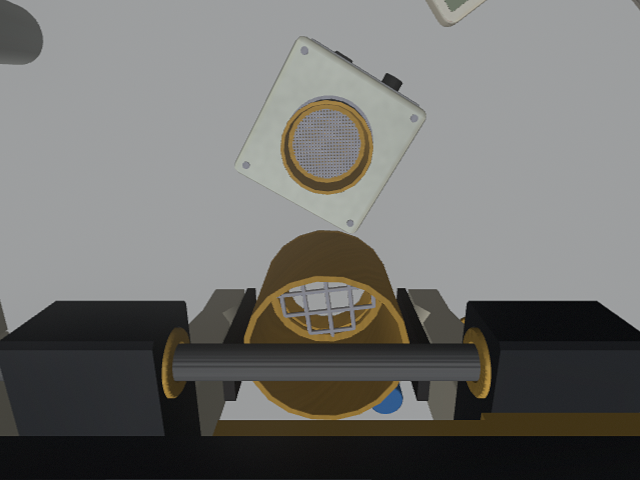

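Fine sieve seated, rim columns 281–373, rows 100–194, centre (327,147). The coarse sieve is upright and centred in the hand (bottom row 419, as predicted).

```bash
python3 -c "
from h import *
look(327,147,.114,.3174)"
```

```text
at [0.5169 0.0374 0.114 ]
tcp [0.5602 0.0766 0.4017] [-1.8000e+02 -3.0000e-02 -1.3796e+02] t 29.73 move units [ 2.34 -0.    3.37]
```

```bash
python3 -m handwheel '[[-1,0.8,0,0,0,0,0],[-1,0.8,0,0,0,0,0],[-1,0.73,0.02,0,0,0,0],[-1,0,0,0.8,0,0,0],[-1,0,0,0.8,0,0,0]]'
python3 -m handwheel '[[-1,0,0,0.8,0,0,0],[-1,0,0,0.4,0,0,0],[-1,0,0,0.2,0,0,0],[-1,0,0,0.15,0,0,0],[-1,0,0,0.1,0,0,0]]'
python3 -m handwheel '[[-1,0,0,0.08,0,0,0],[-1,0,0,0.03,0,0,0],[-1,0,0,0.02,0,0,0],[-1,0,0,0,0,0,0]]'
```

```text
clock: 30.35
tool_pos: [0.5158, 0.0376, 0.3623]
orientation: [-180.0, 0.1, -138.0]
force: [0.1, -0.0, -1.6]
opening: 0.0592
gripper_force: 30.0
clock: 30.98
tool_pos: [0.5169, 0.0386, 0.321]
orientation: [-180.0, 0.0, -137.9]
force: [0.6, 0.8, -2.5]
opening: 0.0596
gripper_force: 30.0
clock: 31.48
tool_pos: [0.5168, 0.0386, 0.3176]
orientation: [-180.0, 0.0, -137.9]
force: [0.0, -0.5, -0.8]
opening: 0.0593
gripper_force: 30.0
```

```bash
python3 -m handwheel '[[-1,0,0,0.03,0,0,0],[-1,0,0,0.02,0,0,0],[-1,0,0,0,0,0,0]]'
python3 -m handwheel '[[1,0,0,0,0,0,0],[1,0,0,0,0,0,0],[1,0,0,0,0,0,0],[1,0,0,-0.5,0,0,0],[1,0,0,-1,0,0,0]]'
python3 -m handwheel '[[1,0,0,-1,0,0,0],[1,0,0,-0.6,0,0,-1],[1,0,0,0,0,0,-1],[1,0,0,0,0,0,-1],[1,0,0,0,0,0,-1]]'
python3 -m handwheel '[[1,0,0,0,0,0,-1],[1,0,0,0,0,0,-1],[1,0,0,0,0,0,-1],[1,0,0,0,0,0,-1],[1,0,0,0,0,0,-1]]'
python3 -m handwheel '[[1,0,0,0,0,0,-1],[1,0,0,0,0,0,-1],[1,0,0,0,0,0,-1],[1,0,0,0,0,0,-1],[1,0,0,0,0,0,-1]]'
python3 -m handwheel '[[1,0,0,0,0,0,-0.6],[1,0,0,0,0,0,0]]'
python3 -c "
from h import *
go(.562,.2865,.36)
print(get_obs()['joint_pos'].round(1))"
```

```text
clock: 31.85
tool_pos: [0.517, 0.0386, 0.3171]
orientation: [-179.9, 0.1, -137.9]
force: [-0.8, 0.2, 6.0]
opening: 0.0591
gripper_force: 30.0
clock: 32.48
tool_pos: [0.5166, 0.0385, 0.354]
orientation: [180.0, -0.1, -137.9]
force: [0.3, 0.7, -0.1]
opening: 0.0874
gripper_force: 0.0
clock: 33.1
tool_pos: [0.5167, 0.0386, 0.3947]
orientation: [-179.9, 0.0, -113.7]
force: [-1.0, -0.5, -0.2]
opening: 0.0878
gripper_force: 0.0
clock: 33.72
tool_pos: [0.5167, 0.0386, 0.3947]
orientation: [-179.9, -0.0, -83.7]
force: [0.0, 0.4, 0.0]
opening: 0.0874
gripper_force: 0.0
clock: 34.35
tool_pos: [0.5168, 0.0386, 0.3947]
orientation: [-180.0, -0.0, -53.7]
force: [0.1, 0.3, 0.5]
opening: 0.0877
gripper_force: 0.0
clock: 34.6
tool_pos: [0.5168, 0.0386, 0.3945]
orientation: [-180.0, -0.0, -50.3]
force: [1.1, -0.6, 0.4]
opening: 0.0877
gripper_force: 0.0
tcp [0.5168 0.0386 0.3945] [-1.7996e+02 -3.0000e-02 -5.0340e+01] t 34.6 move units [-6.48 -7.72  1.38]
[ 26.    6.1 -19.8   0.  -64.   13.6]
```

```bash
python3 -m handwheel '[[1,-0.72,-0.858,0,0,0,0],[1,-0.72,-0.858,0,0,0,0],[1,-0.72,-0.858,0,0,0,0],[1,-0.72,-0.858,0,0,0,0],[1,-0.72,-0.858,0,0,0,0]]'
python3 -m handwheel '[[1,-0.72,-0.858,0.35,0,0,0],[1,-0.72,-0.858,0.35,0,0,0],[1,-0.72,-0.858,0.35,0,0,0],[1,-0.72,-0.858,0.35,0,0,0],[1,0,0,0.4,0,0,0]]'
python3 -m handwheel '[[1,0,0,0.4,0,0,0],[1,0,0,0,0,0,0],[1,0,0,0,0,0,0]]'
python3 -c "
from h import *
go(.562,.2865,.34)
s=snapshot('wrist');cv2.imwrite('pics/lid.png',s['color'][...,::-1])"
```

```text
clock: 35.22
tool_pos: [0.542, 0.1774, 0.3942]
orientation: [-180.0, -0.0, -50.4]
force: [-0.2, 0.4, -0.3]
opening: 0.0876
gripper_force: 0.0
clock: 35.85
tool_pos: [0.5623, 0.2891, 0.3474]
orientation: [180.0, -0.0, -50.2]
force: [-0.6, -1.3, 0.4]
opening: 0.0876
gripper_force: 0.0
clock: 36.22
tool_pos: [0.562, 0.2861, 0.3392]
orientation: [-180.0, -0.0, -50.3]
force: [-0.0, 0.1, -0.4]
opening: 0.0877
gripper_force: 0.0
tcp [0.562  0.2861 0.3392] [-1.7997e+02 -2.0000e-02 -5.0350e+01] t 36.23 move units [-0.01 -0.01 -0.03]
```

View pics/lid.png

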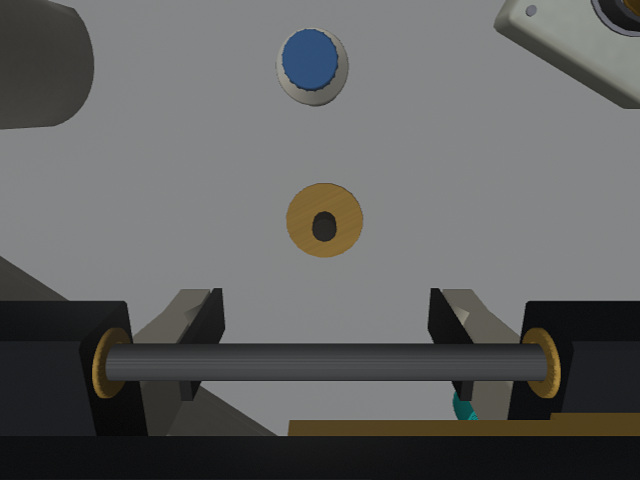

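Lid disc centre is at (324.5,220) with its knob upright. The bottle at (312,65) is about 10 cm away on the tool's narrow side.

```bash
python3 -c "
from h import *
look(324.5,220,.014,.197)"
```

```text
at [0.5639 0.2865 0.014 ]
tcp [0.5621 0.2862 0.3395] [-1.7994e+02 -2.0000e-02 -5.0350e+01] t 36.33 move units [ 0.04 -0.06  5.7 ]
```

```bash
python3 -m handwheel '[[1,0.03,-0.05,1,0,0,0],[1,0,0,1,0,0,0],[1,0,0,1,0,0,0],[1,0,0,1,0,0,0],[1,0,0,1,0,0,0]]'
python3 -m handwheel '[[1,0,0,0.7,0,0,0],[1,0,0,0,0,0,0],[1,0,0,0,0,0,0],[-1,0,0,0,0,0,0],[-1,0,0,0,0,0,0]]'
python3 -m handwheel '[[-1,0,0,0,0,0,0],[-1,0,0,0,0,0,0],[-1,0,0,0,0,0,0],[-1,0,0,0,0,0,0],[-1,0,0,0,0,0,0]]'
python3 -m handwheel '[[-1,0,0,0,0,0,0],[-1,0,0,0,0,0,0],[-1,0,0,0,0,0,0],[-1,0,0,0,0,0,0],[-1,0,0,0,0,0,0]]'
```

```text
clock: 36.95
tool_pos: [0.5636, 0.2867, 0.2136]
orientation: [-179.9, -0.0, -50.3]
force: [1.0, -0.1, 0.2]
opening: 0.0878
gripper_force: 0.0
clock: 37.58
tool_pos: [0.5635, 0.2869, 0.197]
orientation: [-179.9, -0.0, -50.3]
force: [0.1, 0.2, -0.6]
opening: 0.0735
gripper_force: 0.0
clock: 38.2
tool_pos: [0.5633, 0.2867, 0.1962]
orientation: [180.0, -0.0, -50.3]
force: [0.2, 0.8, 0.2]
opening: 0.0231
gripper_force: 0.0
clock: 38.83
tool_pos: [0.5633, 0.2867, 0.1962]
orientation: [180.0, -0.0, -50.3]
force: [0.4, 0.6, -0.7]
opening: 0.017
gripper_force: 30.0
```

```bash
python3 -m handwheel '[[-1,0,0,-0.5,0,0,0],[-1,0,0,-1,0,0,0],[-1,0,0,-1,0,0,0],[-1,0,0,-1,0,0,0],[-1,0,0,-1,0,0,0]]'
python3 -m handwheel '[[-1,0,0,-1,0,0,0],[-1,0,0,-1,0,0,0],[-1,0,0,-1,0,0,0],[-1,0,0,-1,0,0,0],[-1,0,0,-0.5,0,0,0]]'
python3 -c "
from h import *
go(.478,.0845,.42)"
```

```text
clock: 39.45
tool_pos: [0.5632, 0.2866, 0.3104]
orientation: [-180.0, -0.0, -50.3]
force: [0.3, 0.1, -2.0]
opening: 0.0171
gripper_force: 30.0
clock: 40.08
tool_pos: [0.5632, 0.2866, 0.4235]
orientation: [-179.9, -0.0, -50.3]
force: [0.4, 0.7, -0.8]
opening: 0.0167
gripper_force: 30.0
tcp [0.5632 0.2866 0.4235] [-1.7986e+02 -1.0000e-02 -5.0310e+01] t 40.08 move units [4.05 7.79 0.12]
```

```bash
python3 -m handwheel '[[-1,0.45,0.865,0,0,0,0],[-1,0.45,0.865,0,0,0,0],[-1,0.45,0.865,0,0,0,0],[-1,0.45,0.865,0,0,0,0],[-1,0.45,0.865,0,0,0,0]]'
python3 -m handwheel '[[-1,0.45,0.865,0,0,0,0],[-1,0.45,0.865,0,0,0,0],[-1,0.45,0.865,0,0,0,0],[-1,0.45,0.865,0,0,0,0],[-1,0,0,0,0,0,0]]'
python3 -m handwheel '[[-1,0,0,0,0,0,0],[-1,0,0,0,0,0,0]]'
python3 -c "
from h import *
print(proj([0,0,.1782+.004]),proj([-.03,0,.1822]),proj([.03,0,.1822]))
s=snapshot('wrist');cv2.imwrite('pics/pl4.png',s['color'][...,::-1])"
```

```text
clock: 40.7
tool_pos: [0.5154, 0.173, 0.4213]
orientation: [180.0, -0.0, -50.3]
force: [0.8, -0.2, -1.8]
opening: 0.0176
gripper_force: 30.0
clock: 41.32
tool_pos: [0.4773, 0.0827, 0.4215]
orientation: [-180.0, -0.0, -50.4]
force: [0.9, -0.6, -0.3]
opening: 0.0171
gripper_force: 30.0
clock: 41.58
tool_pos: [0.4784, 0.0849, 0.4212]
orientation: [180.0, -0.0, -50.3]
force: [-0.3, -0.4, -0.9]
opening: 0.0175
gripper_force: 30.0
(np.float64(326.2), np.float64(306.7)) (np.float64(326.2), np.float64(365.8)) (np.float64(326.3), np.float64(241.4))
```

View pics/pl4.png

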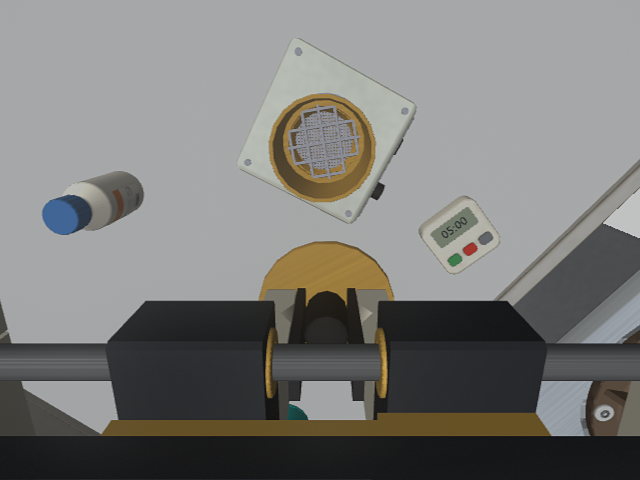

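The stack is upright, with the coarse rim at columns 269–376, rows 94–203, centre (322.5,148). The lid is level and centred in the hand, its front edge at row 241 as predicted.

```bash
python3 -c "
from h import *
look(322.5,148,.170,.3572)"
```

```text
at [0.5194 0.0385 0.17  ]
tcp [0.4783 0.0849 0.421 ] [ 1.7997e+02 -1.0000e-02 -5.0300e+01] t 41.83 move units [ 2.48 -0.08  2.55]
```

```bash
python3 -m handwheel '[[-1,0.82,-0.02,0,0,0,0],[-1,0.82,-0.02,0,0,0,0],[-1,0.8,0,0,0,0,0],[-1,0,0,0.8,0,0,0],[-1,0,0,0.6,0,0,0]]'
python3 -m handwheel '[[-1,0,0,0.4,0,0,0],[-1,0,0,0.25,0,0,0],[-1,0,0,0.2,0,0,0],[-1,0,0,0.15,0,0,0],[-1,0,0,0.1,0,0,0]]'
python3 -m handwheel '[[-1,0,0,0.06,0,0,0],[-1,0,0,0.02,0,0,0],[-1,0,0,0,0,0,0]]'
```

```text
clock: 42.45
tool_pos: [0.5179, 0.0382, 0.3852]
orientation: [180.0, 0.0, -50.3]
force: [-0.0, 0.6, -1.2]
opening: 0.0174
gripper_force: 30.0
clock: 43.08
tool_pos: [0.5179, 0.0383, 0.3588]
orientation: [-180.0, -0.0, -50.3]
force: [-0.4, 0.2, -2.1]
opening: 0.0168
gripper_force: 30.0
clock: 43.45
tool_pos: [0.518, 0.0383, 0.357]
orientation: [-180.0, -0.0, -50.3]
force: [-0.1, -0.2, -0.4]
opening: 0.017
gripper_force: 30.0
```

Touch down slightly, release, rise and look.

```bash
python3 -m handwheel '[[-1,0,0,0.03,0,0,0],[-1,0,0,0.02,0,0,0],[-1,0,0,0,0,0,0]]'
python3 -m handwheel '[[0.2,0,0,0,0,0,0],[0.2,0,0,0,0,0,0],[0.2,0,0,0,0,0,0],[0.2,0,0,0,0,0,0],[0.2,0,0,-0.5,0,0,0]]'
python3 -m handwheel '[[0.2,0,0,-1,0,0,0],[0.2,0,0,-1,0,0,0],[0.2,-1,0,-0.5,0,0,0],[0.2,-1,0,0,0,0,0],[0.2,0,0,0,0,0,0]]'
python3 -c "
from h import *
a=cv2.resize(snapshot('scene')['color'][180:300,220:380,::-1],None,fx=3,fy=3,interpolation=cv2.INTER_CUBIC)
s=snapshot('top')['color'][180:300,250:350,::-1];b=cv2.resize(s,None,fx=3,fy=3,interpolation=cv2.INTER_CUBIC)
cv2.imwrite('pics/fin.png',cv2.convertScaleAbs(np.hstack([a,b]),alpha=1.4))"
```

```text
clock: 43.82
tool_pos: [0.5182, 0.0382, 0.3566]
orientation: [-179.9, -0.1, -50.3]
force: [-2.0, -0.4, 7.4]
opening: 0.0168
gripper_force: 30.1
clock: 44.45
tool_pos: [0.5176, 0.0382, 0.3676]
orientation: [179.9, 0.0, -50.3]
force: [0.5, -1.5, 0.6]
opening: 0.0524
gripper_force: 0.0
clock: 45.08
tool_pos: [0.4853, 0.0774, 0.4318]
orientation: [-179.9, -0.0, -50.2]
force: [-0.3, -0.8, 0.2]
opening: 0.0523
gripper_force: 0.0
```

View pics/fin.png

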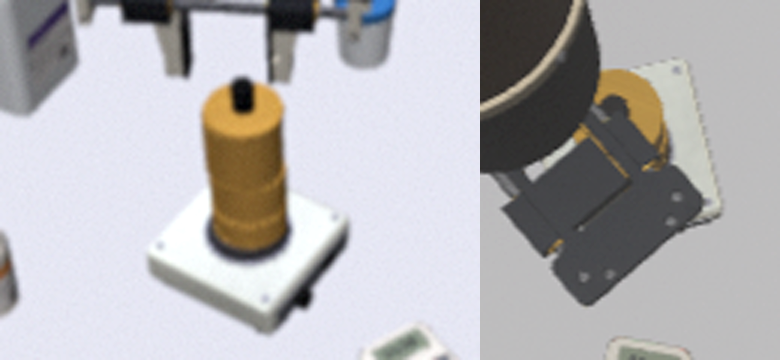

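The scene crop shows the full stack upright, lid seated with its knob at (241,95), and the gripper clear of it. I'll hand it in.

```bash
python3 -c "
from plant import *
print(close_job())"
```

```text
the job is handed in; nothing more can be done
None
```

The pan, fine sieve, coarse sieve and lid are stacked on the shaker, and the last picture shows the stack upright with the gripper clear; I handed the job in at about 45 s, and no verdict came back.

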